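Lock the shaker tray and hold its lid half open

ROBOT

A 6-joint arm with a two-finger parallel gripper is mounted at the origin on the work surface. World frame = base frame: x ahead of the robot, y to its left, z up, the work surface at z = 0. Lengths are in m, angles in rad, forces in N, time in s.
With the tool pointing down it reaches from about 0.35 to 0.775 m from the base axis. Payload 7.3 kg.
Tool frame: the origin (TCP) lies on the centre line of the jaws, within the pads' length; the fingertips stand 17 mm ahead of it and the grasp point (between the pads) lies 2 mm behind it (robot.tcp_to_tips is the distance from the TCP to the fingertips, in m); z points along the fingers, y is the line along which they close (so a half turn about z gives the same grasp; the last joint's range is limited). The gripper opens to 92 mm and grips with 3 to 60 N. Pads are 19 mm wide; open, the fingers measure 130 mm over their backs; the gripper's body (75 mm by 190 mm) begins 47 mm behind the grasp point.
Start: joints at [1.176, 0.342, 1.524, -0, 1.275, -0.146], TCP at [0.129, 0.509, 0.244] pointing down, gripper open.
Joint ranges: [-2.53, 2.53], [-0.77, 2.02], [0.04, 2.7], [-1, 4.14], [0.28, 2.66], [-3.11, 3.11]. Speed limits (rad/s): [2.57, 2.57, 3.14, 3.14, 3.14, 3.14].

INTERFACE

Orientations are given as [roll, pitch, yaw] about the fixed x, y, z axes, in that order (R = Rz(yaw) Ry(pitch) Rx(roll)).
In Python, from cell import robot gives the robot as it stands. The module is installed in compiled form; this text tells all that it offers.
- The arm moves only by the tool carry_out, never from a script. Its argument "commands" is a list of rows, each a list of 3 entries, a list of its own where there are three numbers: the shift along the tool's x, y, z in m, then the turn about the tool's z in rad, then the opening, from 0 (shut) to 1 (fully open). In form: [[[dx, dy, dz], yaw, claw], ...]. A call has 1 to 20 rows; each row shifts and turns the commanded pose from where the row before left it, along the tool's axes as they then stand; what a row does not reach is not made up. A row lasts 1/8 s, in which the tool goes at most 62.5 mm and 10.7 degrees, less where a joint would pass 70% of its speed; a pose out of reach is approached as far as the arm can. A call is refused whole if a number of a shift passes 0.0625 or a number of a turn 0.188, either way. A call with a gripper value outside its range is refused whole. The fingers move at their own pace and stop on an object; "newtons" is the grip in N (left out, the last holds). Time passes only in rows, so rows that do not move let the fingers close. It gives the time, the measured TCP pose, the force, the opening and the grip force at its end, in the units of the state.
- robot.observe(): the state, without advancing time (a new reading comes with each control period).
- robot.read_camera(name): name is "scene" or "top" or "wrist"; returns a dict with "pixels" (384x512x3 uint8, red, green, blue), "fx", "fy", "cx", "cy" (pixels), "k1" (the pictures are not rectified: a ray, as slopes to the right and down, at radius r is drawn at 1 + k1 r^2 times it, then the intrinsics apply), "view" (4x4, takes a point from world to camera coordinates); the wrist camera has in their place "T_tool_cam" (4x4, takes a point from camera to tool coordinates, whose origin is the TCP and whose axes are the flange's). Camera axes: x right, y up, looking along -z (the intrinsics and any distortion apply to the point x, -y, -z); pixel columns grow to the right and rows downward; lengths in m; the calibration is good to about 2 mm. A picture is of the moment at which its call begins: read the wrist's pose just before it. There is no depth.
- robot.hand_in(): hands the job in; it is judged then, once.
Trained networks look in a picture, given as the dict that the camera call returned (one of the last four; its "shot" number tells which), for a name from the list of things; names that differ only in an ending like _2 or _b are one class to them, and where a whole thing is asked for, a point or a joint stands for the part that bears it (a point fixed in the world has none). Each returns a list of dicts, best first, with "p" (0 to 1); they miss things now and then, are a little off and sometimes report something else, mostly with a low value. They report only what shows in the picture. A call takes as long as a camera call.
- robot.find_in(picture, name): "at" ([column, row] in pixels, amid what is visible of it).
- robot.tip_of(picture, name): "at" ([column, row] in pixels: a listed point, or the origin of a listed thing).
The state is a dict: "time": time; "qpos": joint angles; "qvel": joint speeds; "joint_efforts": joint torques, N m; "tool_pos": TCP position; "tool_rot": TCP orientation; "contact_force": force on the tool from outside, world axes, zero at the start; "torque": the same for the moment, N m; "opening": finger opening in m; "grip_force": force on a finger pad.
Only numpy, scipy, OpenCV 4.12 (cv2) and the standard library are available. Lean on these libraries where they do the work, as an engineer would, in place of code of your own. Each camera call takes 0.05 s, during which the arm holds its last target. There are 200 camera calls.

TASK

First lock the laboratory shaker's tray: slide the barrel bolt on its deck fully home into the keeper while the lid is still shut. Then lift the lid by its front bar and hold it open at 45 degrees (give or take five) so that the flasks inside can be checked; the lid falls shut by itself, so finish while still holding it there with the gripper, steady, with the bolt still home. Leave the glassware and everything else on the bench where it stands.

Things in the scene. Friction and masses are not known exactly. Their poses are not given: they have to be found in the camera images.
- shaker: White bench shaker, fixed to the table, 220 mm deep (its x, front at -x facing the robot) by 400 wide (its y) by 110 high; origin at the centre of its underside, z up. The part from y = -200 to +60 mm is an open chamber with flasks under the lid; the part from y = +60 to +200 is a solid flat deck, top at z = 110, that carries the bolt.
- lid (a joint): Angle of the lid in rad: 0 shut (lid level), grows as its front rises, stop at 1.25. The lid is about 0.5 kg (varies by a third), has a nearly free hinge and falls shut from any angle; lifting it at the bar takes 1.5 to 3 N.
- lid_hinge (a point): Point on the lid's hinge axis at the middle of the lid's width, at the shaker's far top edge: in the shaker's frame at (110, -70, 115) mm; axes as the shaker's, the hinge axis along y. The lid is an aluminium frame with a clear pane, 260 mm wide, 220 deep, 8 thick.
- lid_bar (a point): Centre of the lid's front bar: round steel, 12 mm thick, 122 long, parallel to the hinge axis, held 50 mm ahead of the lid's front edge by two 10 mm rods (100 mm free between them). It lies in the lid's plane, 265 mm from the hinge axis; shut, it is 115 mm above the table and 45 mm ahead of the shaker's front face, clear above and below. Axes turn with the lid: x to the hinge, y along the bar.
- bolt (a joint): Travel of the barrel bolt in m: 0 fully drawn (towards the robot), 0.040 fully home in the keeper (end stop), moving along the shaker's +x, away from the robot. It slides with about 1.5 N of friction and stays where it is left.
- bolt_knob (a point): Centre of the black ball, 18 mm across, on the bolt's upright 12 mm pin; with the bolt at 0 at (-40, 130, 169) mm in the shaker's frame, moving with the bolt along the shaker's +x. The rod's axis is 16 mm above the deck. Its guides, 32 mm high and 30 wide, stand 28 mm before and 75 mm beyond the pin (bolt at 0); the keeper, a dark staple 39 mm high, 115 mm beyond.
- vial: Bystander: small amber glass vial, 28 mm across, 50 tall, standing on the rear outer corner of the shaker's deck; origin at the centre of its underside.
- beaker: Bystander: open glass beaker, 68 mm across, 90 tall, on the table in front of the shaker, ahead of its deck; origin at the centre of its underside.
- flask_a: Bystander: conical glass flask, 71 mm across at the foot, 107 tall, on the table in front of the shaker, beyond the lid side's outer end; origin at the centre of its underside.
- flask_b: Bystander: conical glass flask, 84 mm across at the foot, 126 tall, on the table to the left; origin at the centre of its underside.
- reagent: Bystander: amber bottle with black cap, 68 mm across, 150 tall, on the table to the right; origin at the centre of its underside.
- towel_roll: Bystander: upright roll of white paper towel, 110 mm across, 200 tall, on the table to the left; origin at the centre of its underside.
- jar: Bystander: white jar, 72 mm across, 80 tall, on the table to the right; origin at the centre of its underside.

How it is judged:
On the way, in this order (a step that is already met when the one before it is completed fails the run):
1. the bolt is slid fully home while the lid is shut (value of joint bolt above 0.037 m and value of joint lid below 0.05 rad), for 0.2 s.
2. the lid is held open at 45 degrees by the gripper (value of joint lid between 0.68 and 0.89 rad and value of joint bolt above 0.037 m and contact force between the fingers and lid above 0.5 N), for 0.3 s.
At the end, for the whole second after the job is handed in: The lid is at 45 degrees within 6 (0.68 to 0.89 rad), steady (under 0.05 rad/s), touched by the gripper's fingers with more than 0.5 N and leaning on none of the loose things, and the bolt is within 3 mm of fully home (above 0.037 m), all through the last second (all of step 2 and velocity of joint lid between -0.05 and 0.05 rad/s and contact force between lid and vial below 0.1 N and contact force between lid and beaker below 0.1 N and contact force between lid and flask_a below 0.1 N and contact force between lid and flask_b below 0.1 N and contact force between lid and reagent below 0.1 N and contact force between lid and towel_roll below 0.1 N and contact force between lid and jar below 0.1 N); the arm keeps its last pose, push and grip.
It fails at once if the lid is opened before the bolt is home (value of joint lid above 0.1 rad and value of joint bolt below 0.035 m).
It fails at once if a bystander is shifted by more than 25 mm or tipped over (distance of any of vial, beaker, flask_a, flask_b, reagent, towel_roll, jar from where it was at the start of the episode above 0.025 m or angle between any of vial, beaker, flask_a, flask_b, reagent, towel_roll, jar's own z axis and vertical above 0.5 rad).
It also fails if it takes over 51 s, if anything falls off the work surface, if the arm or the gripper's body presses on something with over 40 N, if the wrist force passes 120 N, or if a joint passes its speed limit or range.

## Working session

There is one attempt and no reset: what is moved stays moved. The work goes in short steps, Python scripts to look and compute and a tool call to move; the robot and the scene stay as the last step left them, time stands still between calls to the robot, and variables do not carry over. Pictures are saved under pics/ and viewed, at most 10 in all, crops included, and the job is handed in when it is done.

Besides the shell and the picture viewer there is one more tool, called after "Call:" in YAML: its name, and indented under it one key for each argument. carry_out: Moves the arm, as the interface text tells. Its arguments: {"type":"object","properties":{"commands":{"type":"array"},"newtons":{"type":"number"}},"required":["commands"]}

```bash
mkdir -p pics
cat > h.py <<'E'
import numpy as np, cv2
from cell import robot
def ray(c,px):
    K=np.array([[c["fx"],0,c["cx"]],[0,c["fy"],c["cy"]],[0,0,1.]])
    u=cv2.undistortPoints(np.array([[px]],float),K,np.array([c["k1"],0,0,0,0.]))[0,0]
    d=np.array([u[0],-u[1],-1.])
    if "view" in c: M=np.linalg.inv(np.array(c["view"]))
    else: M=c["M"]
    return M[:3,3], M[:3,:3]@d/np.linalg.norm(d)
def proj(c,P):
    p=(np.array(c["view"])@np.r_[P,1])[:3]; x=p[0]/-p[2]; y=-p[1]/-p[2]; k=1+c["k1"]*(x*x+y*y)
    return np.array([c["fx"]*x*k+c["cx"],c["fy"]*y*k+c["cy"]])
def atz(c,px,z):
    o,d=ray(c,px); return o+d*(z-o[2])/d[2]
def tri(rs):
    A=sum(np.eye(3)-np.outer(d,d) for o,d in rs); b=sum((np.eye(3)-np.outer(d,d))@o for o,d in rs)
    return np.linalg.solve(A,b)
E
python3 - <<'E'
from h import *
np.set_printoptions(precision=4,suppress=True)
s=robot.observe(); print(s)
for n in ("scene","top"):
    c=robot.read_camera(n); cv2.imwrite(f"pics/{n}0.png",c["pixels"][:,:,::-1])
    for t,z in (("shaker",0),("lid_hinge",.115),("lid_bar",.115),("bolt_knob",.169),("vial",.11),("beaker",0),("flask_a",0),("flask_b",0),("reagent",0),("towel_roll",0),("jar",0)):
        r=robot.tip_of(c,t)[:2]
        print(n,t,[(np.round(q["p"],2),np.round(q["at"],1),atz(c,q["at"],z)) for q in r])
E
```

```text
{'time': 0.0, 'qpos': array([ 1.176 ,  0.3428,  1.525 ,  0.    ,  1.2754, -0.146 ]), 'qvel': array([-0.0009, -0.0006,  0.001 , -0.0002, -0.0007, -0.0013]), 'joint_efforts': array([  0.0001, -43.1247, -24.4214,   0.0718,   0.056 ,  -0.0002]), 'tool_pos': array([0.1291, 0.5085, 0.243 ]), 'tool_rot': array([-3.14  , -0.0002,  2.8928]), 'contact_force': array([-0.4268,  0.467 , -0.3326]), 'torque': array([-0.0118,  0.0228, -0.0009]), 'grip_force': 0.0, 'opening': 0.09182614218600324}
scene shaker [(np.float64(0.93), array([267.6, 214.1]), array([0.6081, 0.0028, 0.    ]))]
scene lid_hinge [(np.float64(0.95), array([250.5, 217. ]), array([ 0.7265, -0.0664,  0.115 ]))]
scene lid_bar [(np.float64(0.82), array([239.6, 159.5]), array([ 0.4501, -0.0705,  0.115 ])), (np.float64(0.25), array([281.4, 178.1]), array([0.5669, 0.0524, 0.115 ]))]
scene bolt_knob [(np.float64(0.57), array([306.7, 159. ]), array([0.5484, 0.1352, 0.169 ]))]
scene vial [(np.float64(0.63), array([333.6, 195.1]), array([0.6633, 0.1977, 0.11  ]))]
scene beaker [(np.float64(0.63), array([279.8, 174.3]), array([0.4087, 0.0791,
[... 1316 characters left out ...]
 0.11  ])), (np.float64(0.61), array([185.8, 167.5]), array([0.682 , 0.1993, 0.11  ]))]
top beaker [(np.float64(0.5), array([216.5, 243. ]), array([0.4175, 0.0983, 0.    ]))]
top flask_a [(np.float64(0.82), array([128.9, 220.6]), array([0.5   , 0.4295, 0.    ]))]
top flask_b [(np.float64(0.82), array([128.9, 220.6]), array([0.5   , 0.4295, 0.    ]))]
top reagent [(np.float64(0.79), array([364.1, 225.6]), array([ 0.4808, -0.4554,  0.    ]))]
top towel_roll [(np.float64(0.57), array([128.7, 189.4]), array([0.6183, 0.434 , 0.    ]))]
top jar [(np.float64(0.81), array([363.7, 188. ]), array([ 0.6232, -0.4585,  0.    ])), (np.float64(0.39), array([203.9, 202.2]), array([0.5696, 0.1467, 0.    ]))]
```

Run:
```python
import cv2
for n in("scene","top"):
    i=cv2.imread(f"pics/{n}0.png")
    j=i[110:260,170:370] if n=="scene" else i[130:280,160:360]
    cv2.imwrite(f"pics/{n}1.png",cv2.resize(j,(800,600),interpolation=cv2.INTER_CUBIC))
```

```text
(no output)
```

View pics/scene1.png

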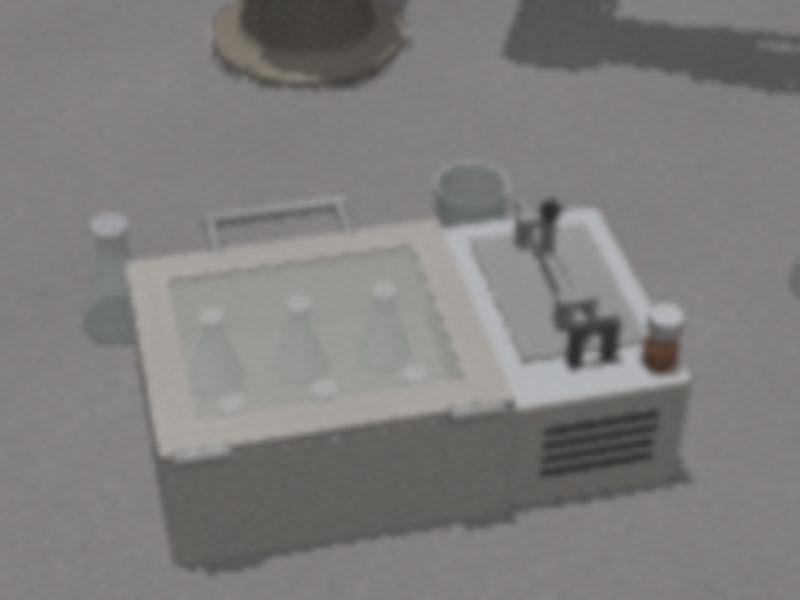

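View pics/top1.png

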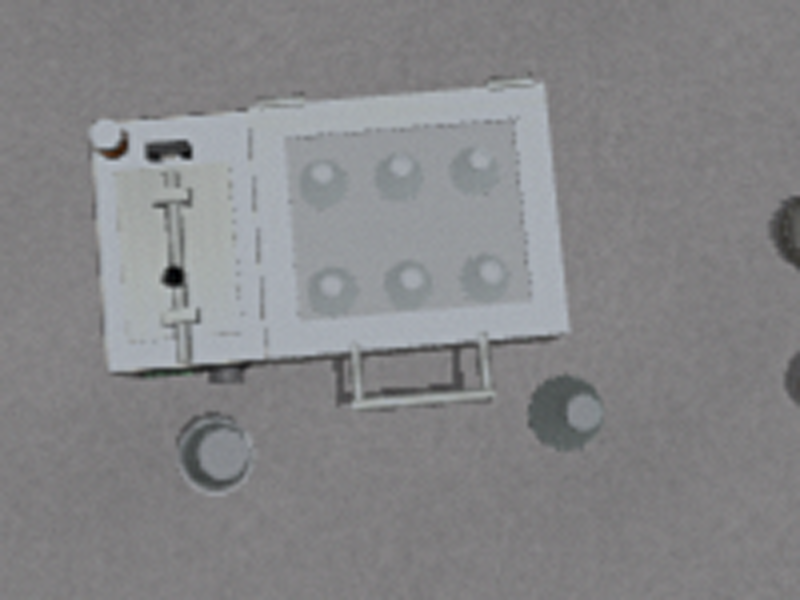

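The pictures show the shaker with the robot at the top of the scene view. The knob is at about (307, 162) in scene and (203, 199) in top. The bar spans (222, 164) to (257, 160) in scene and (249, 231) to (283, 229) in top. The beaker stands ahead of the deck. Next I fit the shaker pose.

```bash
cat >> h.py <<'E'
def W(T,p):
    x,y,a=T; c,s=np.cos(a),np.sin(a); return np.array([x+c*p[0]-s*p[1],y+s*p[0]+c*p[1],p[2]])
E
python3 - <<'E'
from h import *
from scipy.optimize import least_squares
np.set_printoptions(precision=4,suppress=True)
C={n:robot.read_camera(n) for n in("scene","top")}
mm=lambda *p:np.array(p)/1000
knob=mm(-40,130,169);b1=mm(-155,-131,115);b2=mm(-155,-9,115);dfl=mm(-110,200,110);drl=mm(110,200,110);lfr=mm(-110,-200,119);lrr=mm(110,-200,119)
O=[("top",knob,203.3,199),("top",b2,248.75,230.75),("top",b1,283.25,229),("top",dfl,188,223),("top",drl,183.8,160.5),("top",lfr,302,212.5),("top",lrr,296.3,150.8),
("scene",knob,307.3,162),("scene",b1,222.5,164.25),("scene",b2,256.75,160.25),("scene",drl,342,203),("scene",dfl,320,162.5),("scene",lrr,210,222.5),("scene",lfr,202.5,175.5)]
f=lambda T:np.concatenate([proj(C[n],W(T,p))-[u,v] for n,p,u,v in O])
r=least_squares(f,[.61,0,-.08],loss="soft_l1"); T=r.x
print(T,f(T).reshape(-1,2))
for n,p in(("knob",knob),("bar",mm(-155,-70,115)),("hinge",mm(110,-70,115))): print(n,W(T,p))
print("px sizes",proj(C["top"],[.5,0,.1])-proj(C["top"],[.5,.1,.1]),proj(C["scene"],[.5,0,.1])-proj(C["scene"],[.5,.1,.1]))
for n,p,h in(("beaker",(226.5,0),0),):pass
# beaker rim in top: crop (216,453) r~36
print(atz(C["top"],(160+216/4,130+453/4),.09), atz(C["top"],(160+565/4,130+412/4),0.0))
print(tri([ray(C["top"],(203.3,199)),ray(C["scene"],(307.3,162))]))
E
```

```text
[0.6142 0.0052 0.0774] [[-0.5758  0.396 ]
 [-1.4389  0.379 ]
 [-0.4034 -0.6826]
 [-2.1901 -0.2686]
 [-1.7634 -0.4169]
 [-0.1708  1.0677]
 [-0.4077 -0.0215]
 [-0.5272  0.1112]
 [-2.2504  0.4553]
 [-0.763  -0.2891]
 [ 0.764   1.6814]
 [-1.0818 -1.4788]
 [-1.1377  0.8497]
 [-1.6279 -0.5868]]
knob [0.5643 0.1317 0.169 ]
bar [ 0.4651 -0.0766  0.115 ]
hinge [ 0.7293 -0.0561  0.115 ]
px sizes [28.8214  0.0024] [-29.4064   2.5499]
[0.4186 0.1    0.09  ] [ 0.4542 -0.2173  0.    ]
[0.5658 0.1313 0.1705]
```

Call:
carry_out:
  commands:
    - [[-0.043, -0.0215, 0], 0, 1]
    - [[-0.043, -0.0215, 0], 0, 1]
    - [[-0.043, -0.0215, 0], 0, 1]
    - [[-0.043, -0.0215, 0], 0, 1]
    - [[-0.043, -0.0215, 0], 0, 1]
    - [[-0.043, -0.0215, 0], 0, 1]
    - [[-0.043, -0.0215, 0], 0, 1]
    - [[-0.043, -0.0215, 0], 0, 1]
    - [[-0.043, -0.0215, 0], 0, 1]
    - [[-0.043, -0.0215, 0], 0, 1]
    - [[-0.043, -0.0215, 0], 0, 1]
    - [[-0.043, -0.0215, 0], 0, 1]
    - [[0, 0, 0], -0.163, 1]
    - [[0, 0, 0], -0.163, 1]
    - [[0, 0, 0], 0, 1]

```text
time: 3.18
tool_pos: [0.5659, 0.1316, 0.2436]
tool_rot: [3.141, -0.0, -3.066]
contact_force: [-0.4, -0.3, 0.1]
opening: 0.092
grip_force: 0.0
```

```bash
cat >> h.py <<'E'
from scipy.spatial.transform import Rotation as Ro
def wrist():
    s=robot.observe(); c=robot.read_camera("wrist")
    M=np.eye(4); M[:3,:3]=Ro.from_euler("xyz",s["tool_rot"]).as_matrix(); M[:3,3]=s["tool_pos"]
    c["M"]=M@np.array(c["T_tool_cam"]); c["view"]=np.linalg.inv(c["M"]); return s,c
E
python3 - <<'E'
from h import *
np.set_printoptions(precision=4,suppress=True)
s,c=wrist(); print(s["time"],s["tool_pos"],s["tool_rot"],s["qpos"],s["contact_force"],c["M"])
for n,z in(("bolt_knob",.169),("lid_bar",.115)): print([(q["p"],q["at"],atz(c,q["at"],z)) for q in robot.tip_of(c,n)])
T=[0.6142,0.0052,0.0774]
for p in((-.04,.13,.169),(-.155,-.07,.115),(-.11,.2,.11),(-.11,.06,.11)): print(proj(c,W(T,p)))
cv2.imwrite("pics/w1.png",c["pixels"][:,:,::-1])
E
```

```text
3.175 [0.5659 0.1316 0.2436] [ 3.1415 -0.0002 -3.0662] [ 0.0966  0.4456  1.3641  0.0001  1.3321 -1.5497] [-0.4089 -0.2607  0.1316] [[-0.0749 -0.9531 -0.2933  0.487 ]
 [ 0.9972 -0.0716 -0.0219  0.1261]
 [-0.0002 -0.2941  0.9558  0.3847]
 [ 0.      0.      0.      1.    ]]
[(0.62, [255.3, 210.0], array([0.5694, 0.1298, 0.169 ]))]
[(0.61, [36.9, 65.7], array([ 0.4653, -0.0775,  0.115 ]))]
[258.0767 204.3825]
[37.892  65.4743]
[330.5885 115.0257]
[185.3146 115.3901]
```

View pics/w1.png

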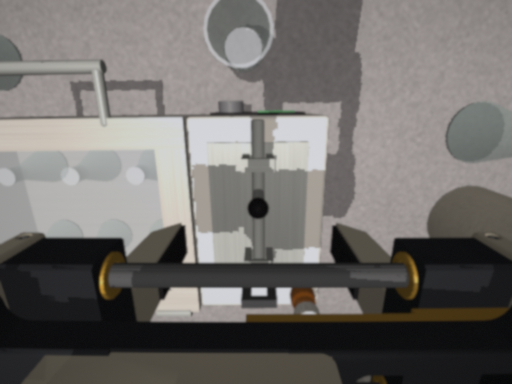

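The wrist view shows the knob at (258, 208), within a few mm of the fit, and the jaws straddle it. I descend and close.

Call:
carry_out:
  commands:
    - [[0, 0, 0.019], 0, 1]
    - [[0, 0, 0.019], 0, 1]
    - [[0, 0, 0.019], 0, 1]
    - [[0, 0, 0.019], 0, 1]
    - [[0, 0, 0], 0, 1]
    - [[0, 0, 0], 0, 0.1]
    - [[0, 0, 0], 0, 0.1]
    - [[0, 0, 0], 0, 0.1]
    - [[0, 0, 0], 0, 0.1]
    - [[0, 0, 0], 0, 0.1]
    - [[0, 0, 0], 0, 0.1]
    - [[0, 0, 0], 0, 0.1]
  newtons: 12

```text
time: 4.82
tool_pos: [0.5658, 0.1318, 0.1677]
tool_rot: [3.142, 0.0, -3.064]
contact_force: [-0.5, -0.2, 0.8]
opening: 0.0264
grip_force: 0.0
```

Call:
carry_out:
  commands:
    - [[0, 0, 0], 0, 0.1]
    - [[0, 0, 0], 0, 0.1]
    - [[0, 0, 0], 0, 0.1]
    - [[0, 0, 0], 0, 0.1]

```text
time: 5.32
tool_pos: [0.5659, 0.1313, 0.1677]
tool_rot: [-3.141, -0.0, -3.065]
contact_force: [0.6, -5.2, 0.2]
opening: 0.0167
grip_force: 12.0
```

Call:
carry_out:
  commands:
    - [[-0.006, 0, 0], 0, 0.1]
    - [[-0.006, 0, 0], 0, 0.1]
    - [[-0.006, 0, 0], 0, 0.1]
    - [[-0.006, 0, 0], 0, 0.1]
    - [[-0.006, 0, 0], 0, 0.1]
    - [[-0.005, 0, 0], 0, 0.1]
    - [[-0.004, 0, 0], 0, 0.1]
    - [[-0.003, 0, 0], 0, 0.1]
    - [[0, 0, 0], 0, 0.1]
    - [[0, 0, 0], 0, 0.1]

```text
time: 6.58
tool_pos: [0.6048, 0.1346, 0.1673]
tool_rot: [-3.141, -0.008, -3.064]
contact_force: [-11.9, -6.1, 4.3]
opening: 0.0166
grip_force: 12.0
```

Call:
carry_out:
  commands:
    - [[-0.003, 0, 0], 0, 0.1]
    - [[0, 0, 0], 0, 0.1]
    - [[0, 0, 0], 0, 0.1]

```text
time: 6.95
tool_pos: [0.6073, 0.1348, 0.1669]
tool_rot: [-3.141, -0.009, -3.064]
contact_force: [-12.5, -7.3, 4.1]
opening: 0.0168
grip_force: 12.0
```

Call:
carry_out:
  commands:
    - [[0, 0, 0], 0, 0.7]
    - [[0, 0, 0], 0, 0.7]
    - [[0, 0, 0], 0, 0.7]
    - [[0, 0, 0], 0, 0.7]
    - [[0, 0, 0], 0, 0.7]
    - [[0, 0, 0], 0, 0.7]
    - [[0, 0, -0.025], 0, 0.7]
    - [[0, 0, -0.025], 0, 0.7]
    - [[0, 0, -0.025], 0, 0.7]
    - [[0, 0, 0], 0, 0.7]

```text
time: 8.2
tool_pos: [0.6117, 0.1353, 0.2447]
tool_rot: [3.141, 0.005, -3.064]
contact_force: [1.1, -0.3, -0.3]
opening: 0.0643
grip_force: 0.0
```

Run:
```python
from h import *
np.set_printoptions(precision=4,suppress=True)
s,c=wrist(); print(s["tool_pos"],s["tool_rot"],s["contact_force"])
for n in("bolt_knob","lid_bar"): print([(q["p"],q["at"],atz(c,q["at"],.169 if n=="bolt_knob" else .115)) for q in robot.tip_of(c,n)])
T=[0.6142,0.0052,0.0774]
for b in(-.04,0): print(proj(c,W(T,(b,.13,.169))))
i=cv2.resize(c["pixels"][60:360,130:480,::-1],(700,600)); cv2.imwrite("pics/w2.png",i)
```

```text
[0.6117 0.1353 0.2447] [ 3.1414  0.0046 -3.0644] [ 1.0825 -0.2973 -0.2794]
[(0.82, [256.2, 195.6], array([0.6032, 0.1333, 0.169 ]))]
[(0.77, [26.4, 6.4], array([ 0.4646, -0.0766,  0.115 ]))]
[257.8376 148.4709]
[257.892  196.7915]
```

View pics/w2.png

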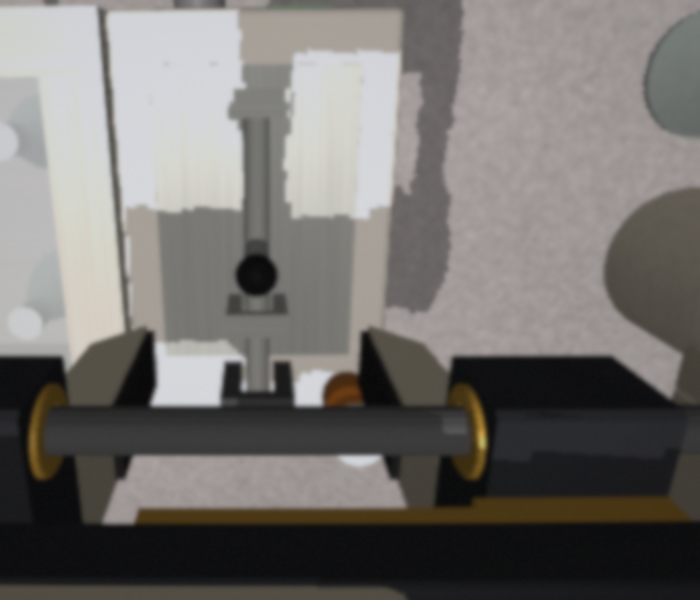

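The knob reads row 197 against 197 predicted for home, but the ±2 mm error is too coarse. I'll confirm by pushing firmly from behind with closed fingers.

Call:
carry_out:
  commands:
    - [[0.015, 0, 0], 0, 0]
    - [[0.015, 0, 0], 0, 0]
    - [[0.015, 0, 0], 0, 0]
    - [[0, 0, 0], 0, 0]
    - [[0, 0, 0], 0, 0]
    - [[0, 0, 0], 0, 0]
    - [[0, 0, 0], 0, 0]
    - [[0, 0, 0], 0, 0]
    - [[0, 0, 0], 0, 0]
    - [[0, 0, 0.019], 0, 0]
    - [[0, 0, 0.019], 0, 0]
    - [[0, 0, 0.019], 0, 0]
    - [[0, 0, 0.019], 0, 0]
    - [[0, 0, 0], 0, 0]
    - [[0, 0, 0], 0, 0]

```text
time: 10.22
tool_pos: [0.5663, 0.1318, 0.1675]
tool_rot: [3.141, 0.001, -3.064]
contact_force: [-0.7, -0.1, -0.5]
opening: 0.0003
grip_force: 0.0
```

Call:
carry_out:
  commands:
    - [[-0.005, 0, 0], 0, 0]
    - [[-0.005, 0, 0], 0, 0]
    - [[-0.003, 0, 0], 0, 0]
    - [[-0.003, 0, 0], 0, 0]
    - [[0, 0, 0], 0, 0]

```text
time: 10.85
tool_pos: [0.582, 0.133, 0.1666]
tool_rot: [3.141, 0.0, -3.064]
contact_force: [-0.2, -0.2, -1.0]
opening: 0.0006
grip_force: 0.0
```

Call:
carry_out:
  commands:
    - [[-0.003, 0, 0], 0, 0]
    - [[-0.003, 0, 0], 0, 0]
    - [[0, 0, 0], 0, 0]

```text
time: 11.22
tool_pos: [0.5853, 0.1334, 0.1664]
tool_rot: [3.142, -0.006, -3.064]
contact_force: [-9.5, -0.3, 4.9]
opening: 0.0007
grip_force: 5.0
```

Call:
carry_out:
  commands:
    - [[-0.003, 0, 0], 0, 0]
    - [[0, 0, 0], 0, 0]

```text
time: 11.48
tool_pos: [0.5857, 0.1334, 0.1664]
tool_rot: [-3.141, -0.013, -3.064]
contact_force: [-20.4, -2.8, 10.9]
opening: 0.0006
grip_force: 9.7
```

Firm stop at 20 N with no motion, so the bolt is home. I move off to the bar.

Call:
carry_out:
  commands:
    - [[0.009, 0, 0], 0, 0]
    - [[0.005, 0, 0], 0, 0]
    - [[0, 0, -0.026], 0, 0.2]
    - [[0, 0, -0.026], 0, 0.4]
    - [[0, 0, -0.026], 0, 0.45]
    - [[0.0213, -0.0334, 0], 0, 0.45]
    - [[0.0213, -0.0334, 0], 0, 0.45]
    - [[0.0213, -0.0334, 0], 0, 0.45]
    - [[0.0213, -0.0334, 0], 0, 0.45]
    - [[0.0213, -0.0334, 0], 0, 0.45]
    - [[0.0213, -0.0334, 0], 0, 0.45]
    - [[0, 0, 0], 0, 0.45]

```text
time: 12.98
tool_pos: [0.4643, -0.0789, 0.245]
tool_rot: [-3.141, 0.001, -3.068]
contact_force: [-0.0, -0.4, -0.1]
opening: 0.0415
grip_force: 0.0
```

Call:
carry_out:
  commands:
    - [[0, 0, 0], 0.1745, 0.45]
    - [[0, 0, 0], 0.1745, 0.45]
    - [[0, 0, 0], 0.1745, 0.45]
    - [[0, 0, 0], 0.1745, 0.45]
    - [[0, 0, 0], 0.1745, 0.45]
    - [[0, 0, 0], 0.1745, 0.45]
    - [[0, 0, 0], 0.1745, 0.45]
    - [[0, 0, 0], 0.1745, 0.45]
    - [[0, 0, 0], 0.1745, 0.45]
    - [[0, 0, 0], 0, 0.45]
    - [[0, 0, 0], 0, 0.45]

```text
time: 14.35
tool_pos: [0.4652, -0.0767, 0.2447]
tool_rot: [3.141, -0.0, 1.652]
contact_force: [-0.1, -0.7, -0.0]
opening: 0.0413
grip_force: 0.0
```

Run:
```python
from h import *
np.set_printoptions(precision=4,suppress=True)
s,c=wrist(); print(s["time"],s["tool_pos"],s["tool_rot"],s["contact_force"],s["qpos"])
for n in("lid_bar",): print([(q["p"],q["at"],atz(c,q["at"],.115)) for q in robot.tip_of(c,n)])
T=[0.6142,0.0052,0.0774]
for p in((-.155,-.131,.115),(-.155,-.07,.115),(-.155,-.009,.115)): print(proj(c,W(T,p)))
for n in("scene","top"):
    k=robot.read_camera(n); print(n,[(q["p"],q["at"],atz(k,q["at"],.169)) for q in robot.tip_of(k,"bolt_knob")])
cv2.imwrite("pics/w3.png",c["pixels"][:,:,::-1])
```

```text
14.35 [ 0.4652 -0.0767  0.2447] [ 3.1412 -0.0001  1.6522] [-0.0795 -0.66   -0.0465] [-0.3263  0.2429  1.6621  0.0002  1.2363 -0.4078]
[(0.66, [259.6, 188.4], array([ 0.4673, -0.0762,  0.115 ]))]
[257.2875 242.181 ]
[257.4359 188.5897]
[257.6056 127.741 ]
scene [(0.67, [308.8, 167.7], array([0.5929, 0.1315, 0.169 ]))]
top [(0.62, [200.8, 189.3], array([0.5979, 0.1385, 0.169 ]))]
```

View pics/w3.png

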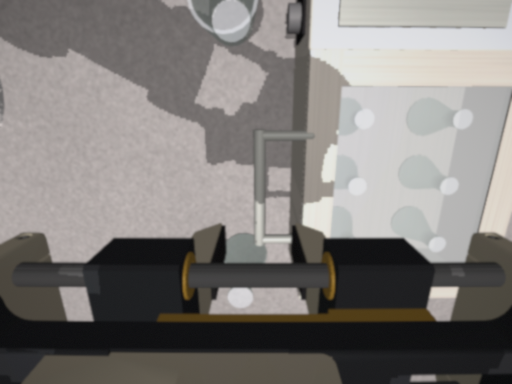

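The bar is at column 260, rows 130–243, centred between the jaws. I narrow the jaws to about 30 mm, descend and grip.

Call:
carry_out:
  commands:
    - [[0, 0.001, 0.022], 0, 0.33]
    - [[0, 0, 0.022], 0, 0.33]
    - [[0, 0, 0.022], 0, 0.33]
    - [[0, 0, 0.022], 0, 0.33]
    - [[0, 0, 0.022], 0, 0.33]
    - [[0, 0, 0.022], 0, 0.33]
    - [[0, 0, 0], 0, 0.33]
  newtons: 20

```text
time: 15.52
tool_pos: [0.4649, -0.0767, 0.1116]
tool_rot: [-3.139, -0.001, 1.649]
contact_force: [-0.7, 0.1, -0.2]
opening: 0.0303
grip_force: 0.0
```

Call:
carry_out:
  commands:
    - [[0, 0, 0], 0, 0]
    - [[0, 0, 0], 0, 0]
    - [[0, 0, 0], 0, 0]
    - [[0, 0, 0], 0, 0]
    - [[0, 0, 0], 0, 0]
    - [[0, 0, 0], 0, 0]
  newtons: 20

```text
time: 16.27
tool_pos: [0.4662, -0.0772, 0.1135]
tool_rot: [3.14, 0.001, 1.648]
contact_force: [-1.5, 0.7, 6.8]
opening: 0.0112
grip_force: 20.0
```

Call:
carry_out:
  commands:
    - [[0, 0.0002, -0.0104], 0, 0]
    - [[0, 0.0006, -0.0104], 0, 0]
    - [[0, 0.001, -0.0104], 0, 0]
    - [[0, 0.0014, -0.0103], 0, 0]
    - [[0, 0.0018, -0.0102], 0, 0]
    - [[0, 0.0022, -0.0102], 0, 0]
    - [[0, 0, 0], 0, 0]

```text
time: 17.15
tool_pos: [0.4731, -0.0765, 0.1753]
tool_rot: [3.141, 0.0, 1.648]
contact_force: [2.2, -2.6, -2.7]
opening: 0.0114
grip_force: 20.0
```

Load of -2.7 N in z fits the lifted lid, so I continue.

Call:
carry_out:
  commands:
    - [[0, 0.0026, -0.0101], 0, 0]
    - [[0, 0.003, -0.01], 0, 0]
    - [[0, 0.0034, -0.0098], 0, 0]
    - [[0, 0.0038, -0.0097], 0, 0]
    - [[0, 0.0042, -0.0095], 0, 0]
    - [[0, 0.0045, -0.0094], 0, 0]
    - [[0, 0.0049, -0.0092], 0, 0]
    - [[0, 0, 0], 0, 0]

```text
time: 18.15
tool_pos: [0.4985, -0.0744, 0.2432]
tool_rot: [-3.139, -0.0, 1.649]
contact_force: [-5.5, -2.9, -0.0]
opening: 0.0111
grip_force: 20.0
```

Call:
carry_out:
  commands:
    - [[0, 0.0053, -0.009], 0, 0]
    - [[0, 0.0056, -0.0088], 0, 0]
    - [[0, 0.006, -0.0085], 0, 0]
    - [[0, 0.0063, -0.0083], 0, 0]
    - [[0, 0.0066, -0.008], 0, 0]
    - [[0, 0.0069, -0.0078], 0, 0]
    - [[0, 0.0072, -0.0075], 0, 0]
    - [[0, 0, 0], 0, 0]
    - [[0, 0, 0], 0, 0]
    - [[0, 0, 0], 0, 0]
    - [[0, 0, 0], 0, 0]

```text
time: 19.52
tool_pos: [0.5406, -0.0708, 0.302]
tool_rot: [-3.137, -0.0, 1.648]
contact_force: [-13.6, -3.1, 10.8]
opening: 0.0114
grip_force: 20.0
```

Run:
```python
from h import *
np.set_printoptions(precision=4,suppress=True)
T=[0.6142,0.0052,0.0774]
s=robot.observe(); print(s["time"],s["tool_pos"],s["contact_force"],s["opening"],s["grip_force"])
o=[]
for n in("scene","top"):
    k=robot.read_camera(n); cv2.imwrite(f"pics/{n}9.png",k["pixels"][:,:,::-1])
    for t in("bolt_knob","lid_bar"): print(n,t,[(q["p"],np.round(q["at"],1)) for q in robot.tip_of(k,t)[:2]])
    print(proj(k,W(T,(0,.13,.169))))
    for th in(.6,.785,.95): print(th,proj(k,W(T,(.11-.265*np.cos(th),-.07,.115+.265*np.sin(th)))))
i=cv2.imread("pics/scene9.png")[60:285,150:450]; cv2.imwrite("pics/s9.png",cv2.resize(i,(800,600)))
```

```text
19.525 [ 0.5406 -0.0708  0.302 ] [-13.6086  -3.0872  10.8198] 0.011373063498573508 20.002993941307068
scene bolt_knob [(0.66, array([308.4, 169.7]))]
scene lid_bar [(0.74, array([243.2, 125.6]))]
[310.7095 169.8701]
0.6 [239.0749 132.0842]
0.785 [240.4912 126.898 ]
0.95 [242.2638 124.5484]
top bolt_knob [(0.7, array([202.8, 187.4]))]
top lid_bar []
[201.9366 187.4313]
0.6 [266.3573 213.8357]
0.785 [266.1702 202.5419]
0.95 [265.7328 190.1987]
```

View pics/s9.png

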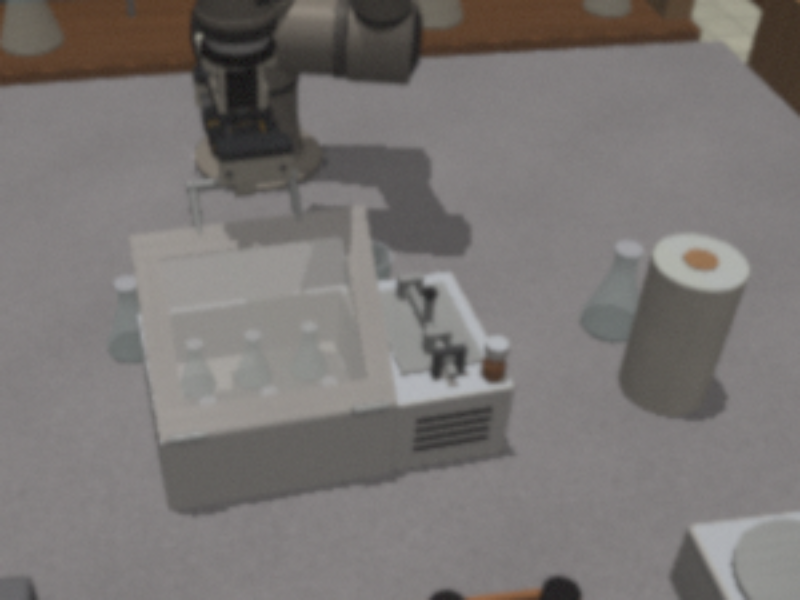

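The scene view shows the lid held up at about 45° by the jaws, with the bar at crop (245, 180) and the knob still home at crop (430, 295). The 17 N load is radial, from a slight radius mismatch, so I ease it off and settle.

Call:
carry_out:
  commands:
    - [[0, -0.0015, -0.0015], 0, 0]
    - [[0, -0.0015, -0.0015], 0, 0]
    - [[0, 0, 0], 0, 0]
    - [[0, 0, 0], 0, 0]
    - [[0, 0, 0], 0, 0]
    - [[0, 0, 0], 0, 0]
    - [[0, 0, 0], 0, 0]
    - [[0, 0, 0], 0, 0]

```text
time: 20.82
tool_pos: [0.5408, -0.0708, 0.3026]
tool_rot: [3.141, -0.001, 1.649]
contact_force: [5.1, -0.4, -8.2]
opening: 0.0116
grip_force: 20.0
```

```bash
python3 -c "
from cell import robot
print(robot.hand_in())"
```

```text
the job is handed in; nothing more can be done
None
```

The bolt is fully home (firm stop at 20 N), the gripper is holding the lid steady at about 45° (0.79 rad from the TCP position), and the job is handed in at about 21 s, with no verdict returned.

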